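# Release a tab-locked, left-hand clamp dial

### The arm

A 7-joint arm with a two-finger parallel gripper is mounted at the origin on the work surface. World frame = base frame: x ahead of the robot, y to its left, z up, the work surface at z = 0. Lengths are in m, angles in rad, forces in N, time in s.
With the tool pointing down it reaches from about 0.4 to 0.85 m from the base axis. Payload 4.5 kg.
Tool frame: the origin (TCP) lies midway between the tips of the shut fingers; the grasp point (between the pads) lies 19 mm behind it (arm.tcp_to_grasp is the y of the grasp point in the tool frame, in m); y points along the fingers, x is the direction in which the jaws open and shut, and the axes are right-handed (so a half turn about y gives the same grasp; the last joint's range is limited). The gripper opens to 88 mm and grips with 3 to 60 N. Pads are 18 mm wide; open, the fingers measure 123 mm over their backs; the gripper's body (75 mm by 187 mm) begins 45 mm behind the grasp point.
Start: joints at [-1.277, 0.689, -0.195, 1.565, 0.157, 0.902, -0.215], TCP at [0.161, 0.604, 0.239] pointing down, gripper open.
Joint ranges: [-3.01, 3.01], [-0.46, 2.08], [-1.47, 1.51], [0.13, 2.56], [-1, 4.14], [0.04, 2.09], [-2.66, 2.66]. Speed limits (rad/s): [2.57, 2.57, 3.14, 3.14, 3.14, 3.14, 3.14].

### API

Orientations are given as [roll, pitch, yaw] about the fixed x, y, z axes, in that order (R = Rz(yaw) Ry(pitch) Rx(roll)).
In Python, from rig import arm gives the robot as it stands.
- The arm moves only by the shell command python3 -m pendant 'ROWS' [OPENING]. ROWS is JSON, a list of rows, each a list of 4 numbers: the shift along the tool's x, y, z in mm, then the turn about the tool's y in rad. A call has 1 to 8 rows; each row shifts and turns the commanded pose from where the row before left it, along the tool's axes as they then stand; what a row does not reach is not made up. A row lasts 1/8 s, in which the tool goes at most 62.5 mm and 10.7 degrees, less where a joint would pass 70% of its speed; a pose out of reach is approached as far as the arm can. A call with a gripper value outside its range is refused whole. OPENING is the opening, from 0 (shut) to 1 (fully open), set as the call begins (- or left out, the last holds). The fingers move at their own pace and stop on an object; the grip force is fixed at half the most. Time passes only in rows, so rows that do not move let the fingers close. It gives the time, the measured TCP pose, the force and the opening at its end, in the units of the state.
- arm.sense(): the state, without advancing time (a new reading comes with each control period).
- arm.capture(name): name is "side" or "top" or "wrist"; returns a dict with "frame" (400x640x3 uint8, blue, green, red), "z_map" (400x640 float32, m along the optical axis (not along the pixel's ray), 0 where there is no reading), "camera_matrix" (3x3 intrinsics, pixels), "dist" ([k1, k2, p1, p2, k3] as OpenCV has them; the pictures are not rectified), "xyz" and "rotation" of the camera in the world. Camera axes: x right, y down, z forward; pixel columns grow to the right and rows downward; lengths in m; the calibration is good to about 2 mm. A picture is of the moment at which its call begins.
- arm.close_job(): hands the job in, once; it reports no verdict.
Trained networks look in a picture, given as the dict that the camera call returned (one of the last four; its "shot" number tells which), for a name from the list of things; names that differ only in an ending like _2 or _b are one class to them, and where a whole thing is asked for, a point or a joint stands for the part that bears it (a point fixed in the world has none). Each returns a list of dicts, best first, with "p" (0 to 1); they miss things now and then, are a little off and sometimes report something else, mostly with a low value. They report only what shows in the picture. A call takes as long as a camera call.
- arm.trace(picture, thing): "region" (400x640 bool, what is visible of it) and "rect" ([left, top, right, bottom] as shares, 0 to 1, of the picture: columns of its width, rows of its height, round what is visible of it).
- arm.place_of(picture, thing): "xy" ([column, row] as shares, 0 to 1, of the picture: columns of its width, rows of its height: a listed point, or the origin of a listed thing).
The state is a dict: "time_s": time; "q": joint angles; "joint_vel": joint speeds; "joint_efforts": joint torques, N m; "ee_pos": TCP position; "ee_rot": TCP orientation; "contact_force": force on the tool from outside, world axes, zero at the start; "torque": the same for the moment, N m; "gripper_width": opening from 0.0 (shut) to 1.0 (fully open).
Only numpy, scipy, OpenCV 4.12 (cv2) and the standard library are available. Lean on these libraries where they do the work, as an engineer would, in place of code of your own. Each camera call takes 0.05 s, during which the arm holds its last target. There are 200 camera calls.

### The job

The tray of white sleeves on the sloping stand is due for change-over, so open its clamp: squeeze both orange release tabs of the blue dial to free it from the red dot and turn it clockwise (left-hand thread: counter-clockwise tightens it, never do that). The open catch sits somewhere along the green dots, each time elsewhere: let go of the tabs and turn the dial gently on, say by its blue grip, just until both tabs click fully out again (forced further, it rides out of the catch). Leave it latched there, hands off, and everything around undisturbed.

Things in the scene. Friction and masses are not known exactly. Their poses are not given: they have to be found in the camera images.
- stand: Clamp stand, fixed: aluminium base plate 290 x 480 x 16 mm with a white wedge 276 mm wide, 205 mm high. Origin: centre of the base's underside; z up, x from the low front edge (facing the robot) to the high back, y left. The wedge's aluminium face rises to the back at 35 degrees: its outward normal, the dial's axis, is (-sin 35, 0, cos 35) in this frame. Jar and cup stand on the base plate.
- dial_foot (a point): Fixed point on the dial's axis in the top plane of the grey round collar (100 mm wide, 22 mm high, on the sloping face). Its frame: z along the dial's axis outward, x up the slope, y left. Round the collar the face is bare, but for the hold-down bar's arm (up the slope) and the tray beyond it.
- bar_mid (a point): Middle of the top of the steel hold-down bar (22 x 270 mm) across the yellow tray of white sleeves, 137 mm up the slope from the dial's axis, 53 mm above the face. Its arm, 34 mm wide and as high, reaches to 51 mm from the axis. The bar rises 4.5 mm per radian of dial turn, 12 mm in all; the tray (35 mm high) begins 80 mm up the slope.
- dial_grip (a point): Point on the dial's axis 34 mm outward from dial_foot: the height to pinch. Its frame turns with the dial: z outward, y along the line through the tabs (tab_a on +y, tab_b on -y), x along the blue grip; the white pointer points to -x. At joint 0 its y is dial_foot's y turned 0.4 rad clockwise (looking onto the dial); it turns on clockwise by the joint value.
- dial (a joint): Dial: black flange 92 mm wide, 4 mm thick, on the collar; blue grip 46 (x) x 30 (y) mm, 50 mm high. Rad, growing CLOCKWISE looking onto it: 0 clamped, at the red dot (0.05 play); down to -0.45 it tightens; up to 2.75 it loosens. A tooth under each tab locks it at 0. The open catch is hidden, anywhere from 1.55 to 2.3. Turning takes 0.1 to 0.2 N m; between the notches it stays where left.
- tab_a (a joint): Orange release tab on dial_grip's +y side: paddle 26 mm wide (along x), 8 mm thick, 6 to 60 mm above the collar's top. Value: how far pressed inward, 0 (out) to 0.008 m (stop). 64 mm over both tabs when out, 48 fully in; springs 7 to 11 N each; 40 N grip will do. Unlocks above 4.2 mm, both at once. Let go off the notch, both ride on the ring about 4 mm in. 5 mm gaps part them from the blue grip.
- tab_b (a joint): The other tab, on the -y side, like tab_a. At the open catch both tabs, if let go, click out (under 1 mm); after 0.1 rad more the dial resists with about 0.5 N m, and if forced on 0.15 rad rides out, tabs in again; backward it is locked. If the tabs are held in, the dial passes the catch unnoticed. If overrun: squeeze the tabs, turn back before it, try again.
- jar: Clear jar with blue cap, 60 mm wide, 85 mm high, loose on the stand's base plate, left of the wedge: leave it. Origin: centre of its underside.
- cup: White open cup, 68 mm wide, 70 mm high, loose on the base plate, right of the wedge: leave it. Origin: centre of its underside.
- wash: White bottle with red cap, 68 mm wide, 170 mm high, loose on the table: leave it. Origin: centre of its underside.
- spool: Yellow empty spool ring, 90 mm wide, 40 mm high, loose on the table: leave it. Origin: centre of its underside.
- driver: Screwdriver lying on the table: leave it. Origin: underside of its middle.

How it is judged:
By the outcome, as a careful person would: the job done as asked, in the order asked, and still so for the second after the job is handed in, with the robot touching nothing.
It also fails if it takes over 51 s, if anything falls off the work surface, if the arm or the gripper's body presses on something with over 40 N, if the wrist force passes 120 N, or if a joint passes its speed limit or range.

## Working session

There is one attempt and no reset: what is moved stays moved. The work goes in short steps, Python scripts to look and compute and a shell command to move; the robot and the scene stay as the last step left them, time stands still between calls to the robot, and variables do not carry over. Pictures are saved under pics/ and viewed, about 8 in all and at most 12, crops included, and the job is handed in when it is done.

```bash
ls; mkdir -p pics
cat > h.py <<'E'
import numpy as np,cv2
from rig import arm
from scipy.spatial.transform import Rotation as R
def ray(c,px):
    u=cv2.undistortPoints(np.array([[px]],float),np.array(c["camera_matrix"]),np.array(c["dist"]))[0,0]
    return np.array([u[0],u[1],1.])
def rot(c):
    r=np.array(c["rotation"],float)
    return r if r.shape==(3,3) else R.from_euler('xyz',r).as_matrix()
def world(c,px,z=None):
    if z is None: z=np.median([v for v in c["z_map"][int(px[1])-1:int(px[1])+2,int(px[0])-1:int(px[0])+2].ravel() if v>0] or [np.nan])
    return np.array(c["xyz"])+rot(c)@(ray(c,px)*z)
def project(c,P):
    r=rot(c); p=cv2.projectPoints(np.atleast_2d(np.array(P,float)),cv2.Rodrigues(r.T)[0],-r.T@np.array(c["xyz"]),np.array(c["camera_matrix"]),np.array(c["dist"]))[0]
    return p[:,0]
def tri(cs,pxs):
    A=np.zeros((3,3));b=np.zeros(3)
    for c,p in zip(cs,pxs):
        d=rot(c)@ray(c,p);d/=np.linalg.norm(d);M=np.eye(3)-np.outer(d,d);A+=M;b+=M@np.array(c["xyz"])
    return np.linalg.solve(A,b)
E
python3 - <<'E'
from h import *
np.set_printoptions(precision=4,suppress=True)
s=arm.sense();print(s, arm.tcp_to_grasp)
C={n:arm.capture(n) for n in("side","top","wrist")}
for n,c in C.items():
    print(n,c["xyz"],c["rotation"])
    cv2.imwrite(f"pics/{n}0.png",c["frame"])
pp={}
for n in("side","top"):
    c=C[n]
    for t in("stand","dial_foot","bar_mid","dial_grip","tab_a","jar","cup","wash","spool","driver"):
        for d in arm.place_of(c,t)[:2] if t!="tab_a" else []:
            px=np.array(d["xy"])*[640,400]; print(n,t,round(d["p"],2),px,world(c,px)); pp.setdefault(t,{}).setdefault(n,px)
for t,d in pp.items():
    if len(d)==2: print(t,tri([C[n] for n in d],list(d.values())))
cv2.imwrite("pics/both0.png",np.vstack([C["side"]["frame"],C["top"]["frame"]])[:, :])
E
```

```text
pics
{'time_s': 0.0, 'q': array([-1.2772,  0.69  , -0.1945,  1.5663,  0.1573,  0.9025, -0.2151]), 'joint_vel': array([ 0.0005, -0.0006, -0.0003, -0.0004, -0.0007, -0.0008,  0.0014]), 'joint_efforts': array([ -0.0008, -52.7542,  -1.2671, -15.3424,  -0.0527,   0.0064,
         0.0002]), 'ee_pos': array([0.1604, 0.6034, 0.2379]), 'ee_rot': array([-1.5709,  0.0018,  1.311 ]), 'contact_force': array([-0.3486, -1.2232,  0.1793]), 'torque': array([-0.0041, -0.0019, -0.0095]), 'gripper_width': 0.9990729534134567} -0.0187
side [ 0.3744 -0.9206  0.888 ] [-2.2339 -0.0011 -0.2125]
top [0.3362 0.0095 1.3398] [-2.9328  0.0004 -1.5654]
wrist [0.0911 0.6215 0.3841] [2.8569 0.0016 1.3109]
side stand 0.68 [350.912 208.68 ] [ 0.6784 -0.0036  0.0902]
side dial_foot 0.69 [334.208 184.48 ] [0.6409 0.057  0.1419]
side bar_mid 0.79 [364.608 150.2  ] [0.7452 0.1043 0.2201]
side dial_grip 0.69 [329.6  180.92] [0.6263 0.057  0.1573]
side jar 0.79 [313.28 179.08] [0.6041 0.1888 0.0748]
side cup 0.98 [375.296 242.72 ] [ 0.7211 -0.1161  0.0477]
side wash 0.96 [254.4  172.52] [0.4192 0.3575 0.0138]
side spool 0.61
[... 414 characters left out ...]
188.92 ] [0.6184 0.0743 0.1593]
top jar 0.73 [245.12 202.32] [0.5903 0.2481 0.0811]
top cup 0.84 [347.584 167.12 ] [ 0.7323 -0.1002  0.0208]
top cup 0.75 [202.816 255.92 ] [0.41   0.3661 0.1197]
top wash 0.81 [201.92 255.8 ] [0.41   0.3675 0.1248]
top wash 0.24 [284.288 146.4  ] [0.7378 0.1095 0.2192]
top spool 0.94 [190.528 216.32 ] [0.5551 0.4533 0.001 ]
top driver 0.56 [451.776 242.6  ] [ 0.4654 -0.4525  0.0232]
stand [ 0.7081  0.1053 -0.0057]
dial_foot [0.6463 0.0845 0.1205]
bar_mid [0.7465 0.1082 0.2176]
dial_grip [0.6267 0.0749 0.1431]
jar [0.6105 0.259  0.0222]
cup [ 0.7289 -0.0993  0.0303]
wash [ 0.4201  0.411  -0.0229]
spool [ 0.5574  0.4556 -0.006 ]
driver [ 0.4729 -0.4571  0.0111]
```

Run:
```python
from h import *
a=cv2.imread("pics/side0.png")[90:290,220:480];b=cv2.imread("pics/top0.png")[80:280,180:440]
f=lambda i:cv2.resize(i,(780,600),interpolation=cv2.INTER_CUBIC)
cv2.imwrite("pics/v1.png",f(a));cv2.imwrite("pics/v2.png",f(b))
```

```text
(no output)
```

View pics/v1.png

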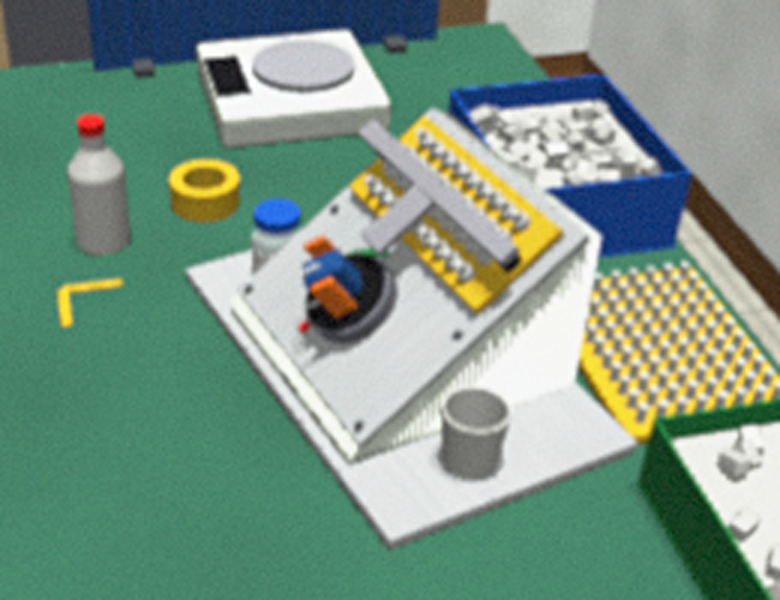

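View pics/v2.png

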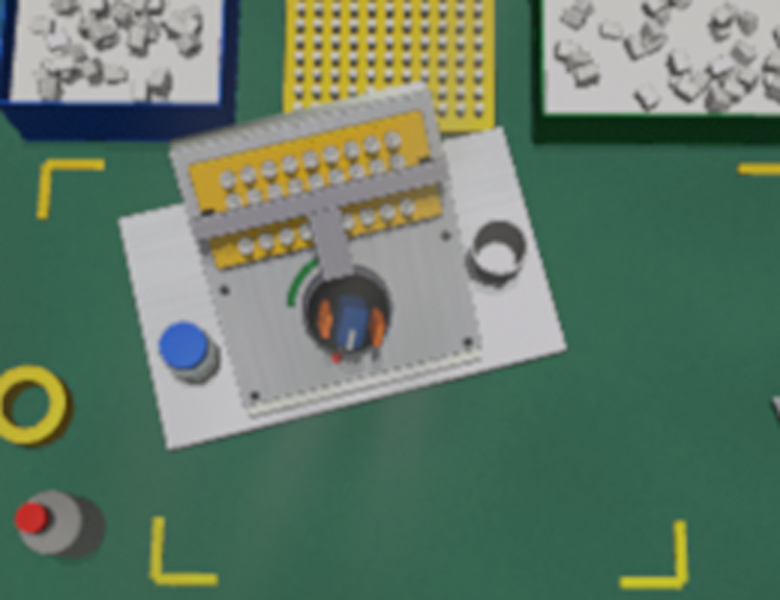

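```bash
cat > fit.py <<'E'
from h import *
np.set_printoptions(precision=4,suppress=True)
def cloud(c):
    v,u=np.nonzero(c["z_map"]>0)
    p=cv2.undistortPoints(np.stack([u,v],1)[:,None].astype(float),np.array(c["camera_matrix"]),np.array(c["dist"]))[:,0]
    z=c["z_map"][v,u]
    return (np.c_[p,np.ones(len(p))]*z[:,None])@rot(c).T+np.array(c["xyz"]),c["frame"][v,u].astype(int)
if __name__=="__main__":
  from scipy.optimize import minimize_scalar
  out=[]
  for n in("side","top"):
    c=arm.capture(n);P,col=cloud(c)
    near=np.linalg.norm(P-[.65,.085,.13],axis=1)<.17
    Q=P[near&(P[:,2]>.05)]
    best=None;rng=np.random.default_rng(0)
    for i in range(600):
        s=Q[rng.choice(len(Q),3,False)];nn=np.cross(s[1]-s[0],s[2]-s[0]);l=np.linalg.norm(nn)
        if l<1e-6: continue
        nn/=l; nn*=np.sign(nn[2])
        if abs(nn[2]-.819)>.06: continue
        k=abs((Q-s[0])@nn)<.002
        if best is None or k.sum()>best.sum(): best=k
    F=Q[best];m=F.mean(0);nn=np.linalg.svd(F-m)[2][2];nn*=np.sign(nn[2])
    psi=np.arctan2(-nn[1],-nn[0]);print(n,"plane n",nn,"tilt",np.degrees(np.arccos(nn[2])),"psi",psi,"N",len(F))
    ax=np.array([-np.sin(np.radians(35))*np.cos(psi),-np.sin(np.radians(35))*np.sin(psi),np.cos(np.radians(35))])
    h=(P-m)@nn
    yl=np.array([-np.sin(psi),np.cos(psi),0]);xf=np.cross(yl,nn)
    B,G,Rr=col.T
    org=near&(Rr>150)&(G<.6*Rr)&(G>.25*Rr)&(B<.4*Rr)&(h>.02);blu=near&(B>1.6*Rr)&(B>80)&(h>.03)&(h<.09)
    for nm,k in(("orange",org),("blue",blu)):
        q=P[k]; print(nm,k.sum(),"mean",q.mean(0),"h range",np.percentile(h[k],[2,50,98]))
    blk=near&(col.max(1)<60)&(h>.018)&(h<.032); q=P[blk]
    xy=np.c_[(q-m)@xf,(q-m)@yl].astype(np.float32)
    (cx,cy),r=cv2.minEnclosingCircle(xy);print("black",len(q),"r",r,"foot est",m+cx*xf+cy*yl+.022*nn,"h",np.median(h[blk]))
E
python3 fit.py
```

```text
side plane n [-0.5487 -0.1421  0.8239] tilt 34.52474996572256 psi 0.25348525489777013 N 1675
orange 57 mean [0.6248 0.0552 0.1528] h range [0.041  0.0775 0.0834]
blue 120 mean [0.635  0.0658 0.1544] h range [0.0345 0.0734 0.0791]
black 215 r 0.045625969767570496 foot est [0.6507 0.0767 0.1138] h 0.026447095417195383
top plane n [-0.5566 -0.1463  0.8178] tilt 35.13270016310058 psi 0.25712528028779624 N 1672
orange 38 mean [0.6199 0.0746 0.1598] h range [0.05   0.0786 0.0849]
blue 91 mean [0.6225 0.0706 0.1593] h range [0.07   0.0753 0.0797]
black 115 r 0.04418592527508736 foot est [0.6472 0.0806 0.1127] h 0.02532408333614521
```

```bash
python3 -m pendant '[[-28,-4,-42,0],[-28,-4,-42,0],[-28,-4,-42,0],[-28,-4,-42,0],[-28,-4,-42,0],[-28,-4,-42,0],[-28,-4,-42,0],[-28,-4,-42,0]]' 1; python3 -m pendant '[[-28,-4,-42,0],[-28,-4,-42,0],[-28,-4,-42,0],[-28,-4,-42,0],[-28,-4,-42,0],[-28,-4,-42,0],[0,0,0,0]]'
python3 - <<'E'
from h import *
from fit import cloud
np.set_printoptions(precision=4,suppress=True)
s=arm.sense();print(s["time_s"],s["q"],s["ee_pos"],s["ee_rot"],s["contact_force"])
c=arm.capture("wrist");t=arm.capture("top")
for nm in("dial_foot","dial_grip","bar_mid"):
    for im in(c,t):
        for d in arm.place_of(im,nm)[:1]: px=np.array(d["xy"])*[640,400];print(nm,d["p"],px,world(im,px))
im=cv2.resize(c["frame"],(800,500));cv2.imwrite("pics/v3.png",im)
np.savez("w3.npz",**{k:np.array(v) for k,v in c.items()})
E
```

```text
time_s: 2.15
ee_pos: [0.4288, 0.3, 0.2711]
ee_rot: [-1.571, -0.001, 1.311]
contact_force: [1.1, 0.6, 0.5]
gripper_width: 1.0
time_s: 3.02
ee_pos: [0.6306, 0.0686, 0.2944]
ee_rot: [-1.573, 0.002, 1.303]
contact_force: [0.2, 0.5, -0.0]
gripper_width: 1.002
3.025 [-0.0523  0.6478 -0.2409  1.4647  0.1707  1.0483  0.9713] [0.6306 0.0686 0.2944] [-1.5735  0.0023  1.3028] [ 0.1857  0.5324 -0.0118]
dial_foot 0.58 [333.504 193.6  ] [0.6365 0.0849 0.1569]
dial_foot 0.75 [293.696 185.68 ] [0.4836 0.0461 0.7452]
dial_grip 0.66 [316.672 184.32 ] [0.6224 0.0718 0.1607]
bar_mid 0.7 [385.088 315.2  ] [0.6122 0.0917 0.3764]
```

View pics/v3.png

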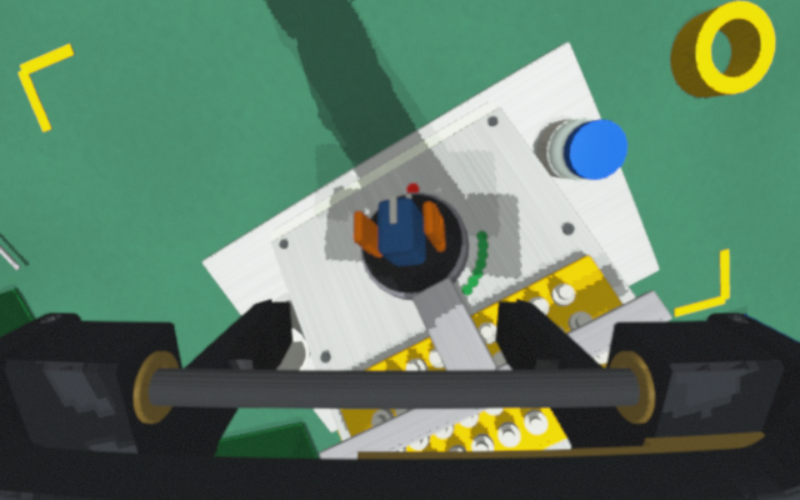

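```bash
cat > est.py <<'E'
from h import *
from fit import cloud
np.set_printoptions(precision=4,suppress=True)
psi=.255;t35=np.radians(35)
n=np.array([-np.sin(t35)*np.cos(psi),-np.sin(t35)*np.sin(psi),np.cos(t35)])
yl=np.array([-np.sin(psi),np.cos(psi),0]);xf=np.cross(yl,n)
def est(c,foot):
    P,col=cloud(c);d=P-foot;L=np.c_[d@xf,d@yl,d@n]*1000
    r=np.hypot(L[:,0],L[:,1]);B,G,Rr=col.T
    face=(r>55)&(r<100)&(L[:,0]<40)&(abs(L[:,2]+22)<8); print("face n (want -22)",np.median(L[face,2]),face.sum())
    org=(r<42)&(Rr>110)&(G<.65*Rr)&(B<.45*Rr)&(L[:,2]>5)
    blu=(r<42)&(B>1.5*Rr)&(B>60)&(L[:,2]>44)&(L[:,2]<58)
    blk=(r<55)&(col.max(1)<70)&(abs(L[:,2]-4)<5)
    if blu.sum()>5:
        (cx,cy),wh,an=cv2.minAreaRect(L[blu][:,:2].astype(np.float32));print("blue top mean",L[blu].mean(0),"rect",cx,cy,wh,an,blu.sum())
    if blk.sum()>5:
        (cx,cy),rr=cv2.minEnclosingCircle(L[blk][:,:2].astype(np.float32));print("flange circle",cx,cy,rr,"h",np.median(L[blk,2]))
    if org.sum()>5:
        O=L[org];top=O[O[:,2]>50]
        lab=cv2.kmeans(top[:,:2].astype(np.float32),2,None,(3,50,.01),5,cv2.KMEANS_PP_CENTERS)
        C=lab[2];print("orange tops centres",C,"counts",np.bincount(lab[1].ravel()),"sep",np.linalg.norm(C[0]-C[1]),"nmax",np.percentile(O[:,2],98))
        a=C[0]-C[1]; th=np.arctan2(a[0],a[1]); print("theta mod pi",th%np.pi,"joint",(th%np.pi)-.4, "mid",C.mean(0))
    return L,org,blu
E
python3 - <<'E'
from est import *
foot=np.array([.648,.080,.113])
c=dict(np.load("w3.npz"));est(c,foot)
est(arm.capture("top"),foot)
est(arm.capture("side"),foot)
E
```

```text
face n (want -22) -20.937683191832004 8131
blue top mean [ 3.9819 -0.1849 53.56  ] rect 0.20298385620117188 -0.46159934997558594 (28.414466857910156, 44.15790557861328) 66.05911254882812 1169
flange circle -1.0148142576217651 -0.15163804590702057 45.68882369995117 h 5.041266649740729
orange tops centres [[ 12.4822  25.1809]
 [-10.1101 -25.2781]] counts [268 226] sep 55.28586 nmax 61.80109597371611
theta mod pi 0.42097014 joint 0.020970136 mid [ 1.186  -0.0486]
face n (want -22) -22.263311481753966 412
face n (want -22) -22.284589820848378 914
blue top mean [ 6.0507 -8.2271 52.2749] rect 3.7809839248657227 -4.944316864013672 (28.321901321411133, 40.92856979370117) 59.25016403198242 82
flange circle 0.821194052696228 -5.080984115600586 48.4623908996582 h 3.8971613334522424
orange tops centres [[-10.3025 -29.3511]
 [ 13.2791  20.5052]] counts [31 20] sep 55.15194 nmax 62.45223553361957
theta mod pi 0.4418087 joint 0.041808695 mid [ 1.4883 -4.4229]
```

```bash
python3 -m pendant '[[3,25,8,0],[0,35,0,0],[0,35,0,0],[0,25,0,0],[0,20,0,0],[0,13,0,0],[0,10,0,0],[0,0,0,0]]' 1;  python3 - <<'E'
from est import *
foot=np.array([.648,.080,.114])
s=arm.sense();print(s["ee_pos"],s["ee_rot"],s["contact_force"],s["torque"])
g=s["ee_pos"]+[0,0,.0187];d=(g-foot)*1000;print("grasp local",d@xf,d@yl,d@n)
c=arm.capture("wrist");est(c,foot);cv2.imwrite("pics/v4.png",cv2.resize(c["frame"][60:340,120:520],(800,560)))
E
```

```text
time_s: 4.53
ee_pos: [0.6209, 0.0791, 0.1314]
ee_rot: [-1.57, 0.0, 1.311]
contact_force: [0.3, 0.4, 0.2]
gripper_width: 1.001
[0.6209 0.0791 0.1314] [-1.5702  0.0002  1.311 ] [0.3006 0.4003 0.1523] [-0.0189  0.0372  0.0105]
grasp local -0.9256109741958604 5.980626648695986 44.698000180243746
face n (want -22) -21.824741806135844 18735
blue top mean [-4.3305  3.9797 52.9381] rect -1.1098814010620117 -0.018787384033203125 (28.722339630126953, 45.73685836791992) 66.0987319946289 3438
flange circle -1.5635308027267456 1.3943572044372559 47.11627197265625 h 4.1316369305150555
orange tops centres [[-14.0695 -23.4271]
 [  8.6378  26.3612]] counts [ 961 1078] sep 54.721996 nmax 60.91300022473878
theta mod pi 0.42789602 joint 0.027896017 mid [-2.7159  1.467 ]
```

View pics/v4.png

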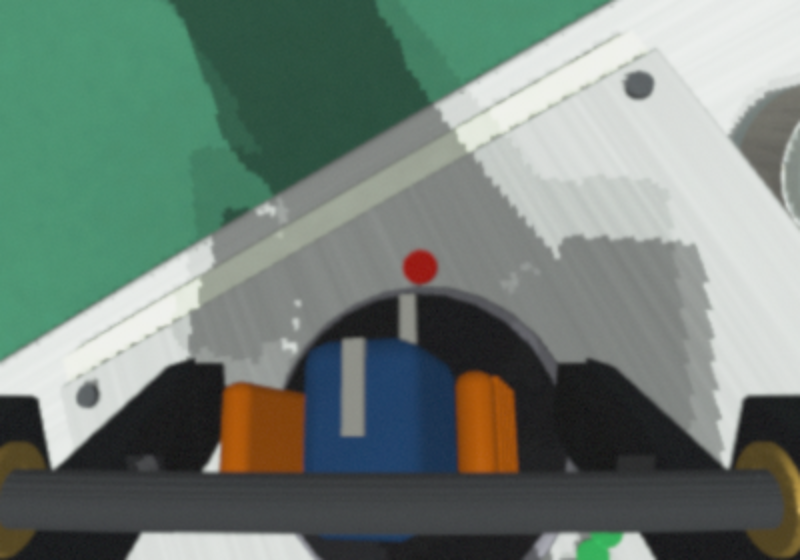

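```bash
python3 -m pendant '[[-4.5,0,-2.5,0],[0,0,0,0],[0,0,0,0]]' 0.8; python3 -m pendant '[[0,0,0,0],[0,0,0,0],[0,0,0,0],[0,0,0,0]]' 0;  python3 - <<'E'
from est import *
foot=np.array([.648,.080,.114])
s=arm.sense();print(s["ee_pos"],s["ee_rot"],s["contact_force"],s["torque"],s["gripper_width"]*88)
g=s["ee_pos"]+[0,0,.0187];d=(g-foot)*1000;print("grasp local",d@xf,d@yl,d@n)
c=arm.capture("wrist");est(c,foot);cv2.imwrite("pics/v5.png",cv2.resize(c["frame"][60:340,120:520],(800,560)))
E
```

```text
time_s: 4.95
ee_pos: [0.6233, 0.0745, 0.1323]
ee_rot: [-1.573, -0.001, 1.311]
contact_force: [1.7, 1.3, 0.6]
gripper_width: 0.802
time_s: 5.45
ee_pos: [0.6229, 0.075, 0.1321]
ee_rot: [-1.572, -0.002, 1.312]
contact_force: [1.3, 3.9, 3.2]
gripper_width: 0.588
[0.6229 0.075  0.1321] [-1.5718 -0.0016  1.3116] [1.3275 3.9149 3.2354] [ 0.75   -0.3699  0.1072] 51.725345081373526
grasp local 0.23845707678104128 1.4889136325511467 44.79705534691633
face n (want -22) -21.831881114767146 18483
blue top mean [-4.4083  2.9402 53.4885] rect -6.71605920791626 2.6874217987060547 (28.089092254638672, 33.34105682373047) 65.5218505859375 3472
flange circle -1.5832819938659668 0.8589075803756714 46.81489944458008 h 4.119864396549217
orange tops centres [[  6.775   18.7499]
 [ -9.3447 -16.8306]] counts [1209 1041] sep 39.061703 nmax 61.03198765886934
theta mod pi 0.42538542 joint 0.02538541 mid [-1.2849  0.9597]
```

View pics/v5.png

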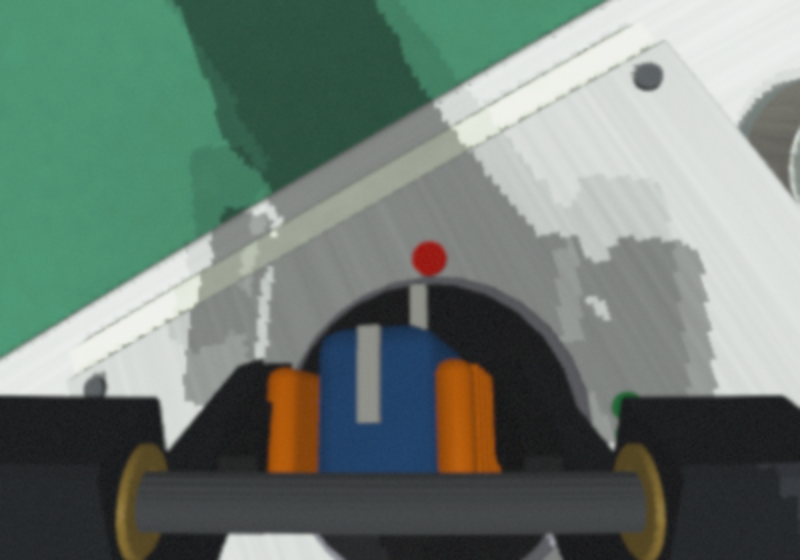

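```bash
python3 -m pendant '[[0,0,0,0.06],[0,0,0,0.06],[0,0,0,0.06],[0,0,0,0.06],[0,0,0,0.05],[0,0,0,0.04],[0,0,0,0]]';  cat > look.py <<'E'
from est import *
import sys
foot=np.array([.648,.080,.114])
s=arm.sense();print(s["time_s"],s["q"][6],s["ee_pos"],s["ee_rot"],"F",s["contact_force"],"T",s["torque"],s["gripper_width"]*88)
for z in(.0187,0):
    g=s["ee_pos"]+[0,0,z];d=(g-foot)*1000;print("grasp" if z else "tcp","local",d@xf,d@yl,d@n)
c=arm.capture("wrist");est(c,foot)
if len(sys.argv)>1: cv2.imwrite(sys.argv[1],cv2.resize(c["frame"][60:340,120:520],(800,560)))
E
python3 look.py pics/v6.png
```

```text
time_s: 6.38
ee_pos: [0.6226, 0.0776, 0.1339]
ee_rot: [-1.57, -0.005, 0.986]
contact_force: [-5.0, 3.4, 15.0]
gripper_width: 0.623
6.375 0.6707042339204151 [0.6226 0.0776 0.1339] [-1.5704 -0.0046  0.9858] F [-4.9983  3.4051 15.0303] T [2.4786 0.0046 1.0989] 54.82902452017377
grasp local 1.4737786096173842 4.04607974981345 46.02912428341382
tcp local -9.252100750147175 4.04607974981345 30.710981055209675
face n (want -22) -21.79792992866042 19535
blue top mean [-4.1766  5.4594 53.3913] rect -5.494340896606445 4.455989837646484 (27.677778244018555, 32.80841827392578) 45.614341735839844 2879
flange circle -0.06783417612314224 0.4150404930114746 47.31461715698242 h 4.1374484504950555
orange tops centres [[ 11.3377  17.2484]
 [-13.8795 -12.2551]] counts [1113  823] sep 38.81186 nmax 60.87632905131224
theta mod pi 0.70722806 joint 0.30722806 mid [-1.2709  2.4966]
```

```bash
cat > go.py <<'E'
from est import *
import sys
foot=np.array([.648,.080,.114])
x,y,nn,a=map(float,sys.argv[1:5])
s=arm.sense();P=foot+(x*xf+y*yl+nn*n)/1000
Rm=R.from_euler('xyz',s["ee_rot"]).as_matrix()
yaw=np.pi/2+psi-a
print("tool delta mm",(Rm.T@(P-s["ee_pos"]))*1000,"turn",s["ee_rot"][2]-yaw,"z",P[2])
E
python3 -m pendant '[[0,0,0,0],[0,0,0,0],[0,0,0,0]]' 0.95; python3 look.py pics/v6.png;python3 -m pendant '[[0,-20,0,0],[0,-30,0,0],[0,-20,0,0],[0,0,0,0]]' 0; python3 look.py; python3 go.py -7 -50 50 .84
```

```text
time_s: 6.8
ee_pos: [0.6213, 0.0733, 0.1313]
ee_rot: [-1.57, 0.003, 0.981]
contact_force: [0.2, -0.4, 0.1]
gripper_width: 0.934
6.8 0.6686614134483211 [0.6213 0.0733 0.1313] [-1.5695  0.0026  0.981 ] F [ 0.2219 -0.4495  0.0764] T [-0.0206  0.0288  0.0068] 82.15934620093833
grasp local -1.8830383974429574 0.27918534933300876 45.311160084822475
tcp local -12.608917757207514 0.27918534933300876 29.993016856618336
face n (want -22) -21.778469182096472 21031
blue top mean [-2.8599  6.3094 52.8084] rect -0.688694953918457 0.6561431884765625 (28.009586334228516, 45.311744689941406) 48.93516159057617 3449
flange circle -1.157440185546875 0.15103386342525482 46.121604919433594 h 4.158312430878288
orange tops centres [[ 13.794   20.3183]
 [-17.0676 -15.9577]] counts [1169 1020] sep 47.62763 nmax 60.80357696550534
theta mod pi 0.70492613 joint 0.30492613 mid [-1.6368  2.1803]
time_s: 7.35
ee_pos: [0.6226, 0.0729, 0.2023]
ee_rot: [-1.572, 0.0, 0.98]
contact_force: [0.6, 0.4, -0.9]
gripper_width: 0.522
7.35 0.6847297779399845 [0.6226 0.0729 0.2023] [-1.5722  0.0004  0.9796] F [ 0.6085  0.3843 -0.9125] T [-0.0282  0.0014 -0.0062] 45.89328588418831
grasp local 39.80966578997256 -0.4858761675362345 102.75195881852748
tcp local 29.083786430208008 -0.4858761675362345 87.43381559032335
face n (want -22) -21.748613491618585 11973
blue top mean [ 2.7293  0.4831 52.8651] rect -0.7184314727783203 0.39353179931640625 (28.106964111328125, 45.1738395690918) 47.21418762207031 2288
flange circle -1.4588267803192139 -0.27249330282211304 45.709774017333984 h 4.196965620814738
orange tops centres [[ 16.212   18.2552]
 [-15.9017 -17.0806]] counts [608 473] sep 47.74839 nmax 60.819892412031294
theta mod pi 0.73766416 joint 0.33766416 mid [0.1552 0.5873]
tool delta mm [-38.4685  50.2947 -32.4008] turn -0.005880488483417046 z 0.15094256715999227
```

View pics/v6.png

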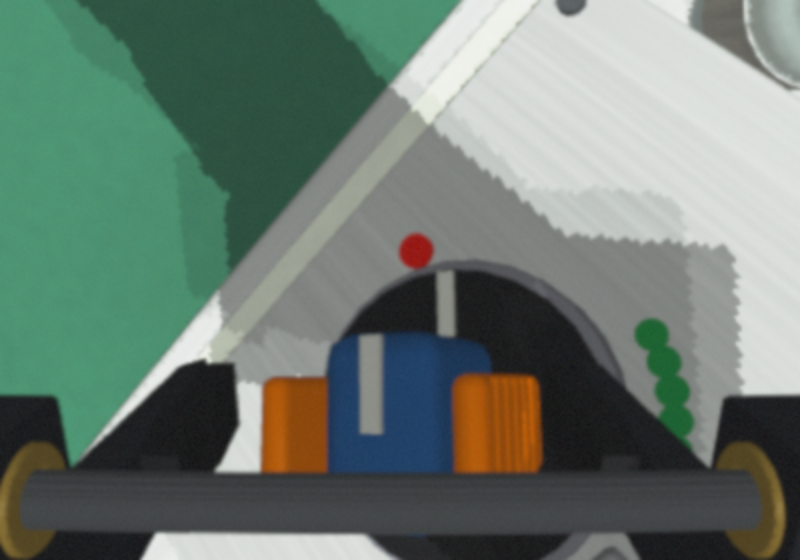

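```bash
python3 -m pendant '[[-20,0,-16,0],[-18,0,-16,0],[0,0,0,0],[0,0,0,0],[0,25,0,0],[0,20,0,0],[0,5,0,0],[0,0,0,0]]' 0; python3 look.py pics/v7.png
```

```text
time_s: 8.4
ee_pos: [0.6278, 0.0258, 0.1517]
ee_rot: [-1.57, -0.0, 0.982]
contact_force: [0.7, 0.4, 0.1]
gripper_width: 0.007
8.4 0.7461499982522151 [0.6278 0.0258 0.1517] [-1.5702 -0.0003  0.9823] F [0.6889 0.3777 0.0838] T [ 0.0145  0.0483 -0.0166] 0.6312287427219989
grasp local 5.1261336696196755 -47.337330009991895 65.23066664361761
tcp local -5.599745690144883 -47.337330009991895 49.91252341541347
face n (want -22) -21.780874597209092 17983
blue top mean [ 1.9722 -0.8853 53.0907] rect -1.1152138710021973 -0.6980342864990234 (30.068279266357422, 45.36190414428711) 48.074161529541016 4735
flange circle -2.3570499420166016 -0.9985640645027161 46.668792724609375 h 4.098734614830266
orange tops centres [[-15.9849 -17.9841]
 [ 15.3677  17.2701]] counts [875 945] sep 47.178917 nmax 60.980963750491306
theta mod pi 0.72688866 joint 0.32688865 mid [-0.3086 -0.357 ]
```

View pics/v7.png

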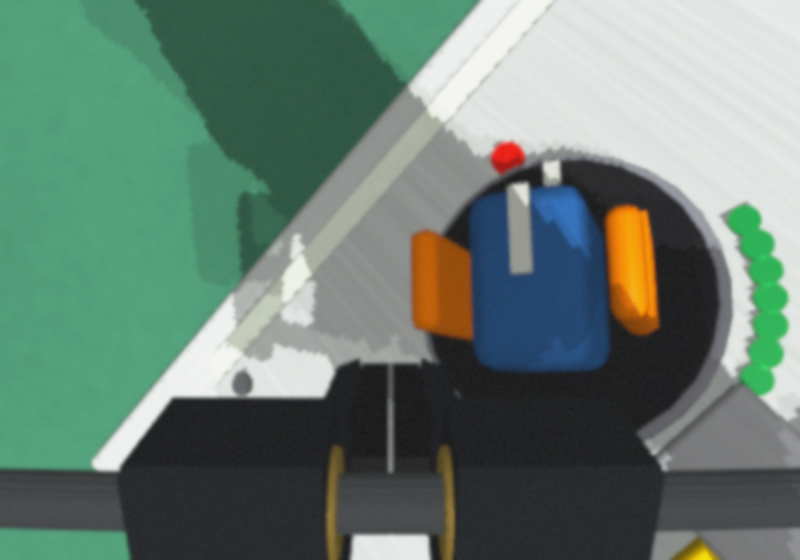

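```bash
python3 go.py -9 -42 50 .84; python3 go.py -18.6 -36 50 .84
```

```text
tool delta mm [1.4232 2.3938 6.3446] turn -0.003983070879587269 z 0.14979541428729018
tool delta mm [-0.4713  7.8955 16.0555] turn -0.003983070879587269 z 0.14428908049832012
```

```bash
python3 -m pendant '[[1.5,1,3,0],[1,1.5,3,0],[0,1.4,2.5,0],[-0.5,1.4,2.5,0],[-1,1.4,2.5,0],[-1,1.2,2.5,0],[0,0,0,0]]'; python3 look.py pics/v8.png
```

```text
time_s: 9.32
ee_pos: [0.6198, 0.0321, 0.1464]
ee_rot: [-1.581, -0.006, 0.979]
contact_force: [6.9, -3.8, 7.7]
gripper_width: 0.006
9.325 0.725458744663401 [0.6198 0.0321 0.1464] [-1.5811 -0.0059  0.979 ] F [ 6.9375 -3.8159  7.6983] T [-0.5963 -1.3464 -0.0525] 0.5045341201454744
grasp local -2.946798955043282 -39.19328230305011 64.4794389108717
tcp local -13.672678314807841 -39.19328230305011 49.161295682667564
face n (want -22) -21.793467272777097 18377
blue top mean [-0.0635  1.0996 53.2544] rect -2.372650146484375 1.401113510131836 (29.53131866455078, 41.493743896484375) 43.79328536987305 4361
flange circle -1.146324634552002 -0.4210519790649414 46.19106674194336 h 4.1366573913404565
orange tops centres [[ 17.1966  15.6781]
 [-17.9775 -16.0128]] counts [1196  897] sep 47.344822 nmax 61.033880453856604
theta mod pi 0.83744496 joint 0.43744496 mid [-0.3905 -0.1674]
```

View pics/v8.png

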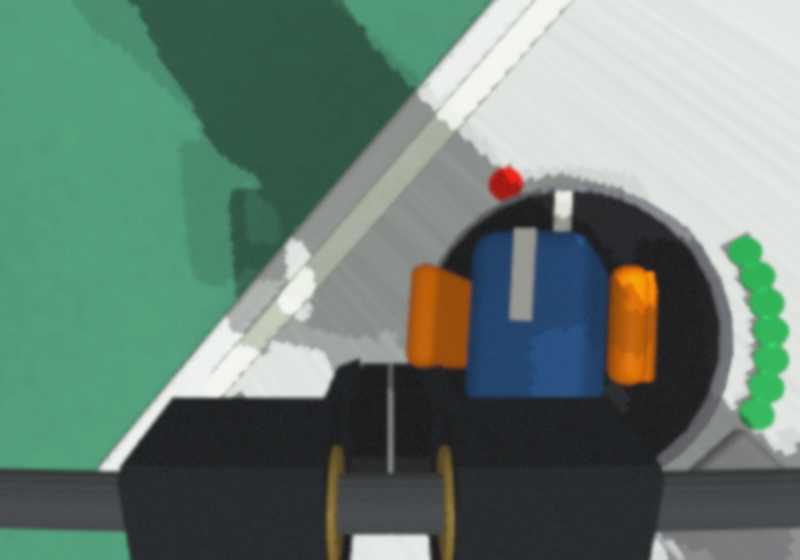

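```bash
python3 -m pendant '[[0,1,2.5,0],[0,1,2.5,0],[0.5,1,2.5,0],[0.5,1,2.5,0],[0.5,1,2.5,0],[0.5,1,2.5,0],[0,0,0,0]]'; python3 look.py pics/v9.png
```

```text
time_s: 10.25
ee_pos: [0.6088, 0.0351, 0.1401]
ee_rot: [-1.585, 0.001, 0.973]
contact_force: [7.6, -12.8, 3.4]
gripper_width: 0.004
10.25 0.7042102766400572 [0.6088 0.0351 0.1401] [-1.5854  0.0009  0.9734] F [  7.5628 -12.8075   3.3987] T [-2.6974 -1.6195 -0.2567] 0.34681226327751213
grasp local -14.63134227926244 -33.53173205245011 64.94672449327315
tcp local -25.357221639027 -33.53173205245011 49.628581265069
face n (want -22) -21.77417024890076 19187
blue top mean [-3.4488  6.5593 53.2493] rect -2.5798301696777344 3.5398921966552734 (29.406171798706055, 37.50629425048828) 16.557849884033203 3049
flange circle -1.9308357238769531 4.2636542320251465 45.231929779052734 h 4.1289842135308055
orange tops centres [[-23.5049  -6.7909]
 [ 20.4867  12.3769]] counts [913 642] sep 47.986095 nmax 61.13969484886168
theta mod pi 1.1598847 joint 0.7598847 mid [-1.5091  2.793 ]
```

```bash
python3 go.py -24 -46 50 .84; python3 go.py -24 -42 50 0
```

```text
tool delta mm [ -7.2089  -1.2523 -10.589 ] turn -0.012226305187711506 z 0.1411917677420245
tool delta mm [-4.5756 -1.2972 -7.5783] turn -0.8522263051877115 z 0.1411917677420245
```

```bash
python3 -m pendant '[[-4,-1,-9,0],[-4,0,-8,0],[0,0,0,-0.17],[0,0,0,-0.17],[0,0,0,-0.17],[0,0,0,-0.17],[0,0,0,-0.17],[0,0,0,0]]'; python3 look.py pics/v9.png; python3 go.py -24 -36 50 0
```

```text
time_s: 11.3
ee_pos: [0.6125, 0.0282, 0.1384]
ee_rot: [-1.57, -0.002, 1.83]
contact_force: [-0.7, -0.2, 0.3]
gripper_width: 0.004
11.3 1.3475008318630206 [0.6125 0.0282 0.1384] [-1.5701 -0.0018  1.83  ] F [-0.7204 -0.1879  0.2929] T [ 0.0418  0.0228 -0.0298] 0.32302586742193884
grasp local -14.140106096056764 -41.18375058006527 62.5507213896182
tcp local -24.86598545582132 -41.18375058006527 47.232578161414054
face n (want -22) -21.838222365877364 15160
flange circle -2.9973700046539307 -0.4686144292354584 46.133724212646484 h 4.063169524530196
orange tops centres [[-23.7605 -14.5975]
 [-26.5046  -1.4174]] counts [271 389] sep 13.462705 nmax 123.49042279120414
theta mod pi 2.9363236 joint 2.5363235 mid [-25.1325  -8.0075]
tool delta mm [ 5.3003 -2.664   0.9322] turn 0.0025605284736736067 z 0.1411917677420245
```

View pics/v9.png

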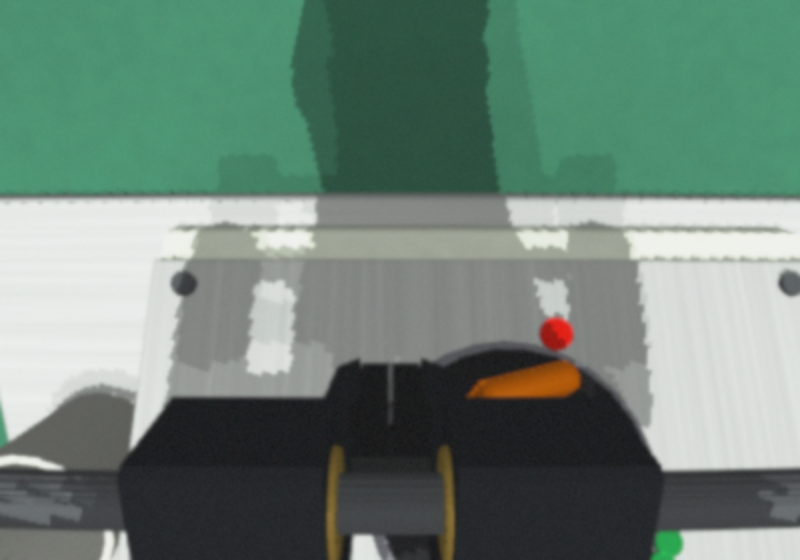

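```bash
python3 go.py 17 42 50 -.2
```

```text
tool delta mm [ 83.2471 -26.0894 -32.8398] turn -0.19743947152632657 z 0.16470840163241737
```

```bash
python3 -m pendant '[[0,-35,0,0],[0,-31,0,0],[28,0,-11,0],[28,0,-11,0],[27,0,-11,0],[0,0,0,-0.1],[0,20,0,-0.1],[0,0,0,0]]'; python3 look.py; python3 go.py 17 42 50 -.2
```

```text
time_s: 12.35
ee_pos: [0.6221, 0.1161, 0.1834]
ee_rot: [-1.567, -0.001, 2.028]
contact_force: [-0.1, -1.3, -0.6]
gripper_width: 0.005
12.35 1.418592266761252 [0.6221 0.1161 0.1834] [-1.5673 -0.0011  2.0284] F [-0.1357 -1.3178 -0.6272] T [ 0.0714  0.0332 -0.0361] 0.42628551989560237
grasp local 37.481810191767444 41.479199866934316 81.28973541481541
tcp local 26.75593083200289 41.479199866934316 65.97159218661128
face n (want -22) -21.91669081110947 14343
blue top mean [ 1.5773 -1.4256 52.9075] rect -0.703460693359375 -0.5979270935058594 (28.709501266479492, 45.764217376708984) 13.663671493530273 3061
flange circle -3.0440642833709717 -0.9021447896957397 46.35842514038086 h 4.106718566544206
orange tops centres [[-23.5809  -5.1414]
 [ 23.3125   5.6172]] counts [552 736] sep 48.111713 nmax 60.997556797049995
theta mod pi 1.3452722 joint 0.9452722 mid [-0.1342  0.2379]
tool delta mm [ 0.3631 19.6315 -0.5531] turn 0.002067678320277988 z 0.16470840163241737
```

```bash
cat > arc.py <<'E'
# delta for the pushing tip from measured pose to contact pose at joint j (w = half tip incl. clearance)
from est import *
import sys
foot=np.array([.6475,.080,.114])
s=arm.sense();w=float(sys.argv[1]);prev=s["ee_pos"];py=s["ee_rot"][2]
for j in map(float,sys.argv[2:]):
    th=j+.4;C=30*np.array([np.sin(th),np.cos(th)])-(13+w)*np.array([np.cos(th),-np.sin(th)])
    a=np.arctan2(-.819*np.cos(th),np.sin(th));yaw=np.pi/2+psi-a
    P=foot+(C[0]*xf+C[1]*yl+50*n)/1000
    Rm=R.from_euler('xyz',[-np.pi/2,0,py]).as_matrix()
    print(j,"C",C,"row",Rm.T@(P-prev)*1000,"turn",py-yaw);prev=P;py=yaw
E
python3 -m pendant '[[0,20,0,0],[0,0,0,0]]';python3 arc.py 12 .93 1.05 1.15 1.25 1.35 1.45 1.5
```

```text
time_s: 12.65
ee_pos: [0.6227, 0.116, 0.1644]
ee_rot: [-1.569, -0.0, 2.029]
contact_force: [-0.1, -0.1, 0.4]
gripper_width: 0.004
0.93 C [23.1726 31.433 ] row [-10.5327  -3.884   -3.0996] turn 0.004682628808946099
1.05 C [26.7688 28.4329] row [-3.522  -2.0627 -2.2965] turn 0.09937621894882254
1.15 C [29.4736 25.6184] row [-3.0199 -1.5514 -1.9264] turn 0.08205761409767898
1.25 C [31.884 22.548] row [-3.1036 -1.3825 -1.9218] turn 0.0819454667668369
1.35 C [33.9757 19.2523] row [-3.1776 -1.1998 -1.9236] turn 0.08237255238922048
1.45 C [35.728  15.7642] row [-3.2397 -1.0051 -1.9317] turn 0.0833383803242913
1.5 C [36.4712 13.9588] row [-1.6184 -0.4263 -1.0054] turn 0.042199236992319644
```

```bash
python3 -m pendant '[[-5,-2,-1.5,0],[-5.5,-2,-1.5,0],[-1.8,-1,-1.2,0.05],[-1.7,-1,-1.1,0.05],[-1.5,-0.8,-1,0.04],[-1.5,-0.8,-1,0.04],[0,0,0,0]]';python3 look.py pics/v10.png
```

```text
time_s: 13.52
ee_pos: [0.6384, 0.1033, 0.1732]
ee_rot: [-1.573, 0.001, 1.85]
contact_force: [1.1, 0.9, 0.9]
gripper_width: 0.005
13.525 1.3019844796132267 [0.6384 0.1033 0.1732] [-1.573   0.0007  1.8498] F [1.0609 0.9294 0.8812] T [ 0.3222 -0.1126  0.0213] 0.41527997181818954
grasp local 41.89962482258369 24.943589553048838 65.7939456300672
tcp local 31.17374546281913 24.943589553048838 50.475802401863056
face n (want -22) -21.860596849317925 15758
blue top mean [ 1.7562 -1.2278 52.8691] rect -0.9773998260498047 -0.6489696502685547 (29.249984741210938, 45.68571472167969) 12.910382270812988 3431
flange circle -0.6509900093078613 -0.13388681411743164 47.551273345947266 h 4.150439337655591
orange tops centres [[ 23.4651   4.6601]
 [-23.3221  -5.5185]] counts [802 720] sep 47.88157 nmax 61.03529849898961
theta mod pi 1.3565824 joint 0.9565824 mid [ 0.0715 -0.4292]
```

View pics/v10.png

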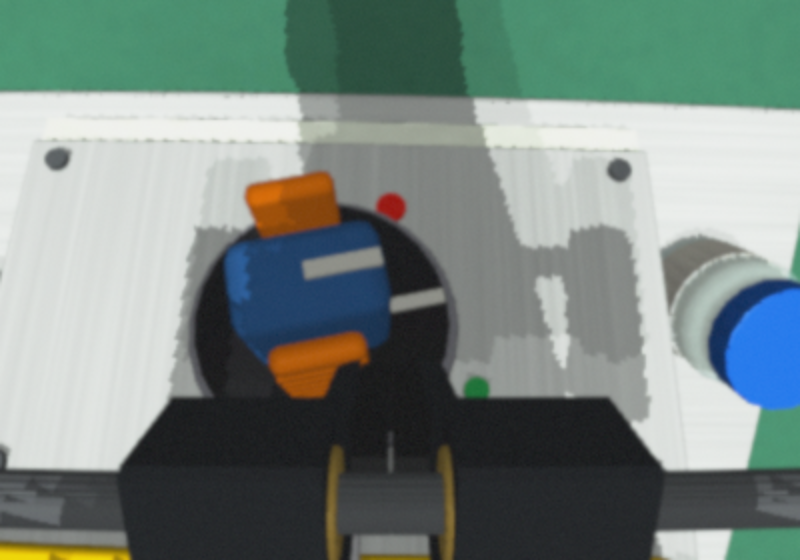

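```bash
sed -i 's/C=30\*/C=29*/;s/+50\*n/+48*n/' arc.py; python3 arc.py 5 1 1.1 1.2 1.3 1.4 1.5
```

```text
1.0 C [25.5186 22.6671] row [-2.1781  5.2313  3.6733] turn -0.11579462413354036
1.1 C [27.6541 20.0063] row [-2.8794 -1.2248 -1.3599] turn 0.08231588981519278
1.2 C [29.5132 17.1455] row [-2.9442 -1.0664 -1.3545] turn 0.08193413201803335
1.3 C [31.0775 14.1135] row [-3.0005 -0.8972 -1.3535] turn 0.08209161645272323
1.4 C [32.3312 10.9404] row [-3.0466 -0.7191 -1.357 ] turn 0.08278819691748329
1.5 C [33.2619  7.658 ] row [-3.081  -0.5338 -1.3649] turn 0.08402277604323882
```

```bash
python3 -m pendant '[[-1,3,2,0],[-2,1,0.3,0],[-2,0,0,0],[-1.5,-0.5,-0.7,0.04],[-1.5,-0.5,-0.7,0.04],[-1.5,-0.5,-0.7,0.04],[-1.5,-0.4,-0.7,0.04],[0,0,0,0]]';python3 look.py; python3 arc.py 5 1.4 1.5
```

```text
time_s: 14.58
ee_pos: [0.6426, 0.0975, 0.1719]
ee_rot: [-1.578, -0.006, 1.693]
contact_force: [2.7, 7.0, 3.5]
gripper_width: 0.007
14.575 1.1923850297777656 [0.6426 0.0975 0.1719] [-1.5776 -0.0061  1.6929] F [2.7226 7.0496 3.465 ] T [ 1.5687 -0.5662 -0.0376] 0.6255857760101917
grasp local 43.30424166012541 18.30617870134208 63.230754795832894
tcp local 32.57836230036085 18.30617870134208 47.91261156762875
face n (want -22) -21.84102321960243 15509
blue top mean [ 1.7816 -0.9134 52.8377] rect -0.6936178207397461 -0.5246295928955078 (28.80067253112793, 45.49790954589844) 12.880599021911621 3458
flange circle -0.32736945152282715 -0.6597091555595398 47.97126770019531 h 4.143877339299273
orange tops centres [[ 23.2819   4.9308]
 [-23.3278  -5.3912]] counts [803 727] sep 47.738964 nmax 61.08066454475043
theta mod pi 1.3528574 joint 0.9528574 mid [-0.023  -0.2302]
1.4 C [32.3312 10.9404] row [-7.2667  0.0284 -0.2568] turn 0.056203604402648155
1.5 C [33.2619  7.658 ] row [-3.081  -0.5338 -1.3649] turn 0.08402277604323882
```

```bash
python3 -m pendant '[[-1.5,-0.3,-0.3,0],[-1.5,-0.3,-0.3,0],[-1.5,-0.3,-0.3,0.03],[0,0,0,0]]';python3 look.py; python3 -m pendant '[[-1.5,-0.3,-0.5,0.03],[-1.5,-0.3,-0.5,0.03],[0,0,0,0]]';python3 look.py
```

```text
time_s: 15.12
ee_pos: [0.6444, 0.0934, 0.1728]
ee_rot: [-1.578, -0.007, 1.663]
contact_force: [3.2, 7.3, 2.9]
gripper_width: 0.003
15.125 1.1765578416881979 [0.6444 0.0934 0.1728] [-1.5781 -0.0067  1.6631] F [3.192  7.3096 2.8665] T [ 1.5534 -0.7842 -0.0109] 0.2827528358815909
grasp local 44.342145738709156 13.880975067353654 63.59249557853381
tcp local 33.6162663789446 13.880975067353654 48.27435235032967
face n (want -22) -21.839761572983885 15433
blue top mean [ 1.839  -1.0093 52.8717] rect -0.6303787231445312 -0.4319953918457031 (28.41400718688965, 45.65459442138672) 12.580368041992188 3436
flange circle -2.352506160736084 -1.1127511262893677 46.80242919921875 h 4.144901534090046
orange tops centres [[ 23.1637   5.2539]
 [-23.3444  -5.3366]] counts [784 734] sep 47.698692 nmax 61.045008263465256
theta mod pi 1.3469008 joint 0.94690084 mid [-0.0903 -0.0414]
time_s: 15.55
ee_pos: [0.6457, 0.0906, 0.1734]
ee_rot: [-1.578, -0.007, 1.603]
contact_force: [4.0, 8.7, 2.5]
gripper_width: 0.004
15.55 1.134906204886138 [0.6457 0.0906 0.1734] [-1.578  -0.0073  1.6031] F [4.0469 8.7419 2.5005] T [ 1.6914 -0.7685 -0.0238] 0.33465517983930954
grasp local 45.171404409900354 10.842550540633422 63.71737066463097
tcp local 34.44552505013579 10.842550540633422 48.39922743642682
face n (want -22) -21.82190974394397 15308
blue top mean [ 1.9412 -0.9483 52.8693] rect -0.8093662261962891 -0.5724945068359375 (29.01459312438965, 45.93558883666992) 11.99594783782959 3402
flange circle -2.528470516204834 -1.0727840662002563 46.78093338012695 h 4.182276855978128
orange tops centres [[ 23.0399   5.6686]
 [-23.3144  -5.3031]] counts [764 732] sep 47.635105 nmax 60.99410130871862
theta mod pi 1.3383802 joint 0.93838024 mid [-0.1373  0.1828]
```

```bash
sed -i 's/C=29\*/C=np.array([-4,0])+25*/;s/+48\*n/+52*n/' arc.py; python3 go.py 34 34 52 0.2;python3 go.py 18 34 52 0.2
```

```text
tool delta mm [22.0457 -2.5835  7.4533] turn -0.022458485210970602 z 0.17609750513896316
tool delta mm [19.0873  6.4803 20.3023] turn -0.022458485210970602 z 0.16692028215734642
```

```bash
python3 -m pendant '[[14,-2,3,0],[14,-2,4,0],[-2,4,7,-0.1],[-2,4,6,-0.1],[0,0,0,0]]';python3 look.py; python3 arc.py 8 0.95 1.05 1.15
```

```text
time_s: 16.23
ee_pos: [0.6211, 0.1082, 0.1671]
ee_rot: [-1.568, 0.0, 1.8]
contact_force: [-0.7, -0.6, -0.0]
gripper_width: 0.01
16.225 1.2380403009283905 [0.6211 0.1082 0.1671] [-1.5675  0.0004  1.8003] F [-0.7488 -0.6397 -0.0247] T [0.0442 0.0099 0.0106] 0.9015394969843453
grasp local 25.672323728744168 34.08030044607086 69.70646239078233
tcp local 14.94644436897961 34.08030044607086 54.388319162578185
face n (want -22) -21.859102970024562 14537
blue top mean [ 0.3646 -0.8966 53.2534] rect -0.8506555557250977 -0.5419044494628906 (28.930862426757812, 45.82157516479492) 11.720911979675293 3285
flange circle -0.8470003008842468 0.06627452373504639 46.67218017578125 h 4.106033309392391
orange tops centres [[-22.3218 -11.2354]
 [-24.9705   0.5995]] counts [368 359] sep 12.127737 nmax 60.818062644019015
theta mod pi 2.9214194 joint 2.5214193 mid [-23.6461  -5.318 ]
0.95 C [15.7939 25.9654] row [-8.0858  1.8119 -1.0321] turn -0.2082867980655727
1.05 C [18.2873 23.8595] row [-2.4404 -1.4301 -1.628 ] turn 0.08270889218176469
1.15 C [20.5579 21.5153] row [-2.5167 -1.3024 -1.619 ] turn 0.08205761409767898
```

```bash
python3 -m pendant '[[-5,1.5,-0.5,0],[-4,1,-0.5,0],[-1.5,-0.3,-0.8,0],[-1.5,-0.6,-0.8,0],[-1.5,-0.6,-0.8,0],[-1.5,-0.6,-0.8,0],[0,0,0,0]]';python3 look.py
```

```text
time_s: 17.15
ee_pos: [0.6276, 0.1019, 0.1682]
ee_rot: [-1.569, -0.009, 1.805]
contact_force: [-7.0, 8.9, 6.0]
gripper_width: 0.001
17.15 1.2635596083167164 [0.6276 0.1019 0.1682] [-1.5692 -0.009   1.8045] F [-7.0247  8.9098  6.0228] T [ 1.9831  1.5126 -0.0493] 0.074501342284926
grasp local 30.216552671856146 26.36407070031325 67.89285433300716
tcp local 19.490673312091587 26.36407070031325 52.57471110480303
face n (want -22) -21.868345636779665 15066
blue top mean [ 0.6385 -1.7808 53.1038] rect -0.7323570251464844 -0.7866954803466797 (28.994319915771484, 45.74253463745117) 1.4038739204406738 3390
flange circle -1.6438076496124268 -0.9396331906318665 47.168540954589844 h 4.1101229256960625
orange tops centres [[-23.8181  -0.6178]
 [ 20.5795   0.9502]] counts [699 113] sep 44.425316 nmax 60.843740381507104
theta mod pi 1.5354943 joint 1.1354944 mid [-1.6193  0.1662]
```

```bash
python3 arc.py 13 1.15 1.25 1.35 1.45 1.55 1.65 1.75
```

```text
1.15 C [20.4539 26.5142] row [ 0.3073 -0.0736 -0.6364] turn -0.03824002248765912
1.25 C [22.9788 23.9405] row [-2.6086 -1.4482 -2.0241] turn 0.0819454667668369
1.35 C [25.234  21.1275] row [-2.6872 -1.2936 -2.026 ] turn 0.08237255238922048
1.45 C [27.1972 18.1034] row [-2.7553 -1.126  -2.0345] turn 0.0833383803242913
1.55 C [28.8487 14.8984] row [-2.8109 -0.9472 -2.0496] turn 0.08484081302597679
1.65 C [30.1719 11.5446] row [-2.852 -0.759 -2.071] turn 0.08687360817350998
1.75 C [31.1538  8.0754] row [-2.8772 -0.5631 -2.0985] turn 0.08942241631762382
```

Push on to about joint 1.4.

```bash
python3 -m pendant '[[-1.3,-0.7,-1,0.02],[-1.3,-0.7,-1,0.04],[-1.3,-0.6,-1,0.04],[-1.3,-0.6,-1,0.04],[-0.7,-0.3,-0.5,0.02],[0,0,0,0]]';python3 look.py
```

```text
time_s: 17.95
ee_pos: [0.6339, 0.0959, 0.1702]
ee_rot: [-1.569, -0.007, 1.644]
contact_force: [-2.5, 8.6, 0.4]
gripper_width: 0.005
17.95 1.152518765614622 [0.6339 0.0959 0.1702] [-1.5686 -0.0075  1.6436] F [-2.535   8.6021  0.3725] T [ 1.8358  0.7045 -0.0531] 0.4011578047609587
grasp local 35.05197203092513 18.912996911540397 66.86511716696835
tcp local 24.326092671160573 18.912996911540397 51.54697393876421
face n (want -22) -21.81539635971582 14413
blue top mean [ 0.3118 -1.0778 53.1424] rect -0.741180419921875 0.5012397766113281 (47.82870101928711, 29.688129425048828) 74.3206787109375 3241
flange circle -2.525461196899414 -1.18950617313385 46.690650939941406 h 4.152793529743988
orange tops centres [[-23.1137   6.3201]
 [ 21.8411  -6.373 ]] counts [687 285] sep 46.712357 nmax 128.2522342250095
theta mod pi 1.8459855 joint 1.4459856 mid [-0.6363 -0.0265]
```

```bash
cat > chk.py <<'E'
# exit 1 if tab_b clicked out, force high, or odd reading
from est import *
import sys
foot=np.array([.6473,.0795,.114])
s=arm.sense();c=arm.capture("wrist");P,col=cloud(c);d=P-foot;L=np.c_[d@xf,d@yl,d@n]*1000
r=np.hypot(L[:,0],L[:,1]);B,G,Rr=col.T
blu=(r<42)&(B>1.5*Rr)&(B>60)&(L[:,2]>46)&(L[:,2]<58)
(_,(w,h),an)=cv2.minAreaRect(L[blu][:,:2].astype(np.float32))
deg=(90-an) if w<h else (180-an)
th=np.radians(deg); t=np.array([np.sin(th),np.cos(th)])
o=(r<42)&(Rr>110)&(G<.65*Rr)&(B<.45*Rr)&(L[:,2]>55)&(L[:,2]<65)
q=L[o][:,:2]@-t;rb=np.median(q[q>10]);ra=-np.median(q[q<-10]) if (q<-10).sum()>50 else 0
F=np.linalg.norm(s["contact_force"])
print(f"t={s['time_s']:.2f} joint={th-.4:.3f} rb={rb:.2f} ra={ra:.2f} F={F:.1f} {s['contact_force']} yaw={s['ee_rot'][2]:.3f}")
sys.exit(int(rb>25.6 or F>16))
E
python3 chk.py && python3 -m pendant '[[-0.7,-0.3,-0.5,0.02],[-0.7,-0.3,-0.5,0.02]]' >/dev/null && python3 chk.py && python3 -m pendant '[[-0.7,-0.2,-0.5,0.02],[-0.7,-0.2,-0.5,0.02]]'>/dev/null && python3 chk.py && python3 -m pendant '[[-0.7,-0.2,-0.5,0.02],[-0.7,-0.2,-0.5,0.02]]' >/dev/null && python3 chk.py && python3 arc.py 13 1.65 1.7 1.75
```

```text
t=18.00 joint=1.439 rb=23.69 ra=22.07 F=9.4 [-2.3892  9.1057 -0.0295] yaw=1.644
t=18.30 joint=1.430 rb=23.60 ra=21.92 F=11.9 [-3.3021 10.7606 -3.929 ] yaw=1.604
t=18.60 joint=1.459 rb=23.63 ra=21.86 F=13.3 [-3.14   12.1304 -4.3613] yaw=1.564
t=18.90 joint=1.493 rb=23.57 ra=21.89 F=13.7 [-3.2191 11.8143 -6.2422] yaw=1.525
1.65 C [30.1719 11.5446] row [-4.0644 -3.0896 -3.4166] turn 0.10062096092453543
1.7 C [30.7062  9.8223] row [-1.4134 -0.3065 -1.0771] turn 0.04436124741634573
1.75 C [31.1538  8.0754] row [-1.4171 -0.2567 -1.0853] turn 0.04506116890127809
```

```bash
python3 look.py pics/v11.png | grep -E "tcp|blue"
```

```text
tcp local 26.320549628201128 16.566825060939674 50.9250363819369
blue top mean [ 0.6551 -0.5047 53.1014] rect -0.4035344123840332 0.6589374542236328 (45.9355354309082, 28.97113609313965) 72.28339385986328 3230
```

View pics/v11.png

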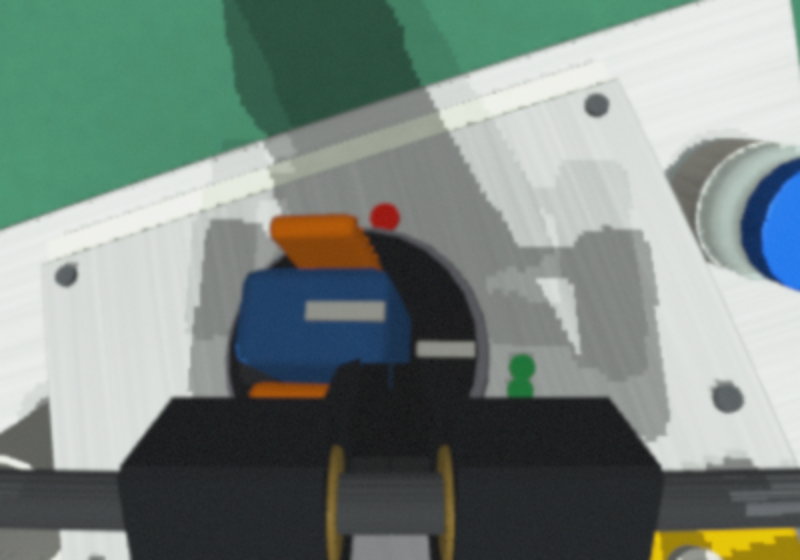

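```bash
sed -i 's/F>16/F>18/' chk.py; python3 -m pendant '[[-0.7,0,-0.4,0.02],[-0.7,0,-0.4,0.02]]' >/dev/null && python3 chk.py && python3 -m pendant '[[-0.7,0,-0.4,0.02],[-0.7,0,-0.4,0.02]]'>/dev/null && python3 chk.py && python3 -m pendant '[[-0.7,0,-0.4,0.02],[-0.7,0,-0.4,0.02]]' >/dev/null && python3 chk.py;  python3 look.py | grep tcp
```

```text
t=19.25 joint=1.474 rb=23.54 ra=21.76 F=15.4 [-3.9583 14.2206 -4.2628] yaw=1.485
t=19.55 joint=1.581 rb=23.21 ra=22.22 F=9.5 [-1.3096  8.9249 -3.1024] yaw=1.445
t=19.85 joint=1.688 rb=23.36 ra=22.90 F=10.5 [-0.4523 10.0932 -2.8852] yaw=1.404
tcp local 28.50062365508754 9.997544643930903 50.28139478177554
```

```bash
S(){ python3 chk.py; }; python3 -m pendant '[[-0.5,0,-0.3,0.02],[-0.4,0,-0.3,0.01]]' >/dev/null && S && python3 -m pendant '[[-0.5,0,-0.3,0.02],[-0.4,0,-0.3,0.01]]'>/dev/null && S && python3 -m pendant '[[-0.5,0,-0.3,0.02],[-0.4,0,-0.3,0.01]]' >/dev/null && S && python3 -m pendant '[[-0.5,0,-0.3,0.02],[-0.4,0,-0.3,0.01]]' >/dev/null && S && python3 -m pendant '[[-0.5,0,-0.3,0.02],[-0.4,0,-0.3,0.01]]' >/dev/null && S;  python3 look.py | grep tcp
```

```text
t=20.20 joint=1.686 rb=23.42 ra=22.77 F=12.3 [-1.0757 11.8788 -2.8646] yaw=1.374
t=20.50 joint=1.727 rb=23.50 ra=22.93 F=11.6 [ 0.0098 11.1833 -3.0789] yaw=1.344
t=20.80 joint=1.784 rb=23.53 ra=23.32 F=9.5 [ 0.7959  9.2484 -2.0003] yaw=1.314
t=21.10 joint=1.880 rb=23.98 ra=24.11 F=7.2 [ 1.5485  6.8432 -1.4353] yaw=1.282
t=21.40 joint=1.875 rb=23.95 ra=24.12 F=8.9 [ 1.6036  8.5911 -1.4998] yaw=1.253
tcp local 30.375504480933756 2.7917223568603062 49.868605830049695
```

```bash
python3 arc.py 13 1.9 1.95 2.0 2.1 2.2 2.3
```

```text
1.9 C [31.9658  2.7314] row [-0.1978 -2.6442  0.3537] turn 0.05881822138185755
1.95 C [32.0574  0.9305] row [-1.4091 -0.0525 -1.1241] turn 0.04842638399210575
2.0 C [32.0588 -0.8728] row [-1.4013 -0.0008 -1.135 ] turn 0.049386983437867515
2.1 C [31.7915 -4.4683] row [-2.8263  0.1533 -2.2333] turn 0.10178718584914814
2.2 C [31.1666 -8.0192] row [-2.7711  0.3584 -2.2785] turn 0.10592867857641852
2.3 C [ 30.1904 -11.4899] row [-2.6992  0.56   -2.3238] turn 0.110052864647879
```

```bash
S(){ python3 chk.py; }; python3 -m pendant '[[-0.5,0,-0.4,0.02],[-0.4,0,-0.3,0.01]]' >/dev/null && S && python3 -m pendant '[[-0.5,0,-0.4,0.02],[-0.4,0,-0.3,0.01]]'>/dev/null && S && python3 -m pendant '[[-0.5,0,-0.4,0.02],[-0.4,0,-0.3,0.01]]' >/dev/null && S && python3 -m pendant '[[-0.5,0,-0.4,0.02],[-0.4,0,-0.3,0.02]]' >/dev/null && S && python3 -m pendant '[[-0.5,0,-0.4,0.02],[-0.4,0,-0.3,0.02]]' >/dev/null && S;  python3 look.py | grep tcp
```

```text
t=21.75 joint=1.887 rb=23.92 ra=24.05 F=9.3 [ 1.1502  9.1271 -1.4843] yaw=1.223
t=22.05 joint=1.914 rb=23.88 ra=24.11 F=10.8 [ 1.6258 10.575  -1.3584] yaw=1.194
t=22.35 joint=1.909 rb=23.92 ra=24.02 F=11.4 [ 1.7908 11.1094 -2.0299] yaw=1.164
t=22.65 joint=1.896 rb=23.87 ra=24.21 F=12.4 [ 3.2299 11.9061 -1.4014] yaw=1.124
t=22.95 joint=1.927 rb=23.90 ra=24.26 F=12.5 [ 3.7526 11.885  -0.9092] yaw=1.084
tcp local 32.00487699633461 -0.7697456843190943 49.27631925645087
```

```bash
S(){ python3 chk.py; }; python3 -m pendant '[[-0.5,0,-0.3,0.01],[-0.5,0,-0.3,0.0]]' >/dev/null && S && python3 -m pendant '[[-0.5,0.1,-0.3,0.01],[-0.4,0.1,-0.3,0.01]]'>/dev/null && S && python3 -m pendant '[[-0.5,0.1,-0.3,0.02],[-0.4,0.1,-0.3,0.01]]' >/dev/null && S ;  python3 look.py pics/v12.png| grep tcp
```

```text
t=23.30 joint=1.935 rb=23.98 ra=24.37 F=13.2 [ 2.7105 12.7783 -1.8905] yaw=1.075
t=23.60 joint=1.905 rb=23.90 ra=24.27 F=13.8 [ 2.6501 13.5794 -0.2059] yaw=1.055
t=23.90 joint=1.906 rb=23.95 ra=24.32 F=14.7 [ 3.5183 14.253   0.6622] yaw=1.025
tcp local 32.57819568884005 -2.434657485724878 49.14054613412734
```

View pics/v12.png

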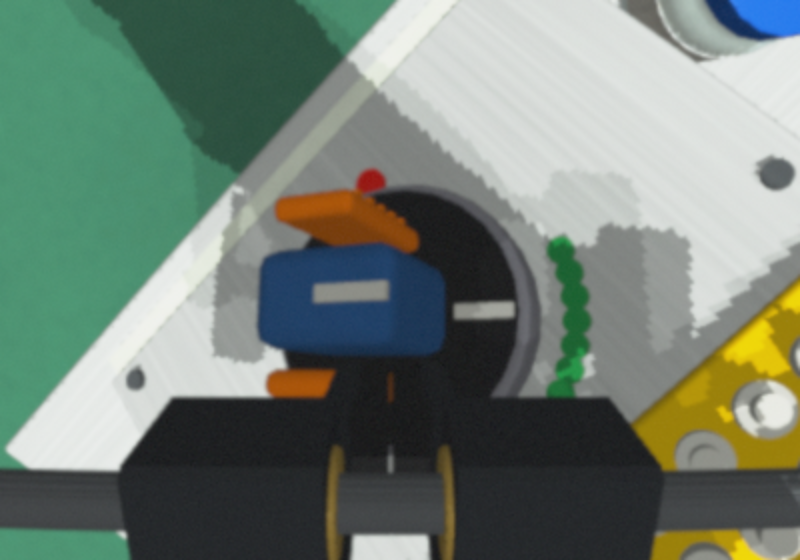

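```bash
cat > ptr.py <<'E'
from est import *
foot=np.array([.6473,.0795,.114])
def ptr(c):
    P,col=cloud(c);d=P-foot;L=np.c_[d@xf,d@yl,d@n]*1000
    r=np.hypot(L[:,0],L[:,1]);m=col.min(1);sp=col.max(1)-m
    k=(r>25)&(r<44)&(L[:,2]>1)&(L[:,2]<10)&(m>110)&(sp<40)
    q=L[k][:,:2].mean(0); # pointer along -x_d=(-cos,sin)
    th=np.arctan2(q[1],-q[0])
    k2=(r<25)&(L[:,2]>47)&(L[:,2]<58)&(m>110)&(sp<40);q2=L[k2][:,:2]
    s=np.linalg.svd(q2-q2.mean(0))[2][0] if len(q2)>20 else [0,0]
    return th-.4,k.sum(),q,np.arctan2(abs(s[1]),-s[0]*np.sign(s[1])) -.4,len(q2)
if __name__=="__main__": print(ptr(arm.capture("wrist")))
E
python3 ptr.py; python3 chk.py
```

```text
(np.float64(1.886378356590718), np.int64(210), array([22.8528, 26.2893]), np.float64(1.7775957803909712), 342)
t=24.05 joint=1.902 rb=23.89 ra=24.32 F=14.2 [ 3.0086 13.901   0.871 ] yaw=1.025
```

```bash
S(){ python3 chk.py; }; python3 -m pendant '[[-0.7,0.3,0.3,0],[-0.7,0.3,0.3,0]]' >/dev/null && S && python3 -m pendant '[[-0.7,0.2,0.2,0],[-0.7,0.2,0,0]]'>/dev/null && S && python3 -m pendant '[[-0.7,0.2,0,0],[-0.5,0.2,0,0]]' >/dev/null && S ;  python3 look.py | grep tcp; python3 ptr.py
```

```text
t=24.35 joint=1.905 rb=24.00 ra=24.27 F=15.6 [ 5.4231 14.5816  1.3674] yaw=1.026
t=24.65 joint=2.060 rb=27.34 ra=27.21 F=12.0 [ 6.2864 10.1804 -0.0293] yaw=1.024
tcp local 31.678280076378183 -7.669724169798978 49.6051100845334
(np.float64(2.0552056168111275), np.int64(216), array([26.9281, 22.0617]), np.float64(2.0489149172739167), 337)
```

```bash
python3 -m pendant '[[5,-1,0,0],[7,-2,0,0],[0,-20,0,0],[0,-40,0,0],[0,-50,0,0],[0,-40,0,0],[0,0,0,0]]'; python3 chk.py; python3 ptr.py
python3 - <<'E'
from est import *
foot=np.array([.6473,.0795,.114])
c=arm.capture("wrist");est(c,foot)
C={x:arm.capture(x) for x in("side","top")}
for t in("jar","cup","wash","spool","driver"):
    for x,c in C.items():
        for d in arm.place_of(c,t)[:1]: print(x,t,round(d["p"],2),np.array(d["xy"])*[640,400])
E
```

```text
time_s: 25.68
ee_pos: [0.6498, 0.0755, 0.3267]
ee_rot: [-1.576, -0.003, 1.02]
contact_force: [-0.6, -0.4, -1.1]
gripper_width: 0.005
t=25.68 joint=2.062 rb=27.10 ra=28.30 F=1.3 [-0.585  -0.3976 -1.058 ] yaw=1.020
(np.float64(2.0529725985097733), np.int64(53), array([26.354 , 21.6898]), np.float64(1.9502998320488865), 85)
face n (want -22) -22.19013565567447 6388
blue top mean [ 2.7753  0.1052 52.3225] rect 1.059671401977539 0.19304656982421875 (42.768741607666016, 28.29598045349121) 38.74941635131836 917
flange circle -0.4142915606498718 0.45563188195228577 45.214683532714844 h 3.8418227111176293
orange tops centres [[ 19.3897 -21.2564]
 [-15.4324  22.2761]] counts [197 196] sep 55.74638 nmax 60.51722960667148
theta mod pi 2.4669068 joint 2.0669067 mid [1.9787 0.5099]
side jar 0.53 [310.528 185.68 ]
top jar 0.73 [242.112 201.52 ]
side wash 0.77 [252.096 170.52 ]
top wash 0.97 [202.688 257.52 ]
side spool 0.78 [288.192 157.08 ]
top spool 0.77 [190.08 216.52]
side driver 0.77 [316.48 374.2 ]
top driver 0.78 [449.92 239.  ]
```

```bash
python3 -c "
from rig import arm
print(arm.close_job(), arm.sense()['time_s'])"
```

```text
the job is handed in; nothing more can be done
the job is handed in; nothing more can be done
```

The clamp is open: the dial is latched in its catch at joint ≈ 2.06 rad. I handed the job in at about 26 s, with the gripper about 18 cm above and touching nothing.

**What I did:** I squeezed both tabs fully in and turned the dial clockwise to about 0.34 rad. I let go, and the tabs rode on the ring. I then nudged the dial on in small steps with the shut fingertips, pushing on the side of a tab, and checked the tabs with the wrist camera. At the click I backed off the way I had come.

**Last checks:**
- **Tabs:** the distance between the tab tops is 55.7 mm. It was 55.3 mm when both were out at the start and about 47.7 mm while riding on the ring.
- **Dial angle:** the blue grip and the pointer gave 2.05–2.07 rad, and the angle did not change when I backed off. The white stripe on the grip gave 1.95, from only a few pixels.
- **Forces:** the highest I read was about 16 N at the wrist, and about 1 N (noise) after backing off.
- **Surroundings:** the bottle, spool, driver and jar appear where they were, within a few pixels. In the final pictures the network did not find the cup, so its position is not confirmed; I saw no contact with it.

**What went wrong on the way:** one push slid past the outside of the tab without turning the dial, so I repositioned. The last stretch moved in a jerk of about 0.15 rad because of sticking, and the tabs clicked out there. My pushing force sometimes implied about 0.3 N m, more than the stated 0.1–0.2 N m.

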